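# Let two tins out of a sprung-lever dispenser into the tray

### The arm

A 6-joint arm with a two-finger parallel gripper is mounted at the origin on a cart in front of the work surface, level with it; the furniture and walls round the work are solid. World frame = base frame: x ahead of the robot, y to its left, z up, the work surface at z = 0. Lengths are in m, angles in rad, forces in N, time in s.
With the tool pointing down it reaches from about 0.275 to 0.725 m from the base axis. Payload 15.9 kg.
Tool frame: the origin (TCP) lies at the very end of the fingers, on their centre line; the grasp point (between the pads) lies 19 mm behind it; z points along the fingers, y is the direction in which the jaws open and shut (so a half turn about z gives the same grasp; the last joint's range is limited). The gripper opens to 85 mm and grips with 20 to 120 N. Pads are 22 mm wide; open, the fingers measure 114 mm over their backs; the gripper's body (76 mm by 85 mm) begins 54 mm behind the grasp point. The pads swing forward as they close: fully open they stand 13 mm farther back than shut.
Start: joints at [-1.253, 0.213, -0.034, 1.323, 0, 1.571], TCP at [0.156, -0.475, 0.231] pointing down, gripper open.
Joint ranges: [-2.98, 2.98], [-0.74, 1.72], [-1.14, 1.35], [-2.1, 2.04], [-1.57, 1.44], [-3.14, 3.14]. Speed limits (rad/s): [1.89, 1.89, 2.39, 2.57, 3.14, 3.14].

### API

Orientations are given as a 3x3 rotation matrix whose columns are the frame's x, y, z axes.
In Python, from plant import * gives the robot as it stands. The module is installed in compiled form; this text tells all that it offers.
- The arm moves only by the tool play_rows, never from a script. Its arguments are lists of equal length, an entry for each row: "linear": the shift along the world's x, y, z in mm, a list of three; "spin": the turn about the world's z in rad. A call has 1 to 5 rows; each row shifts and turns the pose as measured when the row begins; what a row does not reach is not made up. A row lasts 1/10 s, in which the tool goes at most 50 mm and 8.59 degrees, less where a joint would pass 70% of its speed; a pose out of reach is approached as far as the arm can. A call is refused whole if a number of a shift passes 50 or a number of a turn 0.15, either way. A call with a gripper value outside its range is refused whole. "gripper" is the finger opening in mm, from 0 to 85.4, set as the call begins (left out, the last holds). The fingers move at their own pace and stop on an object; "newtons" is the grip in N (left out, the last holds). Time passes only in rows, so rows that do not move let the fingers close. It gives the time, the measured TCP pose, the force and the opening at its end, in the units of the state.
- get_state(): the state, without advancing time (a new reading comes with each control period).
- read_camera(name): name is "scene" or "top"; returns the picture (420x560x3 uint8, red, green, blue); there is no depth.
- camera_model(name): a dict with "fx", "fy", "cx", "cy" (pixels), "rvec" (rotation vector, rad) and "tvec" (3), from world to camera coordinates, as OpenCV has them. Camera axes: x right, y down, z forward; pixel columns grow to the right and rows downward; lengths in m; the calibration is good to about 2 mm. A picture is of the moment at which its call begins. camera_model takes no time and is no camera call.
- sign_off(): hands the job in, once; it reports no verdict.
The state is a dict: "clock": time; "joint_positions": joint angles; "joint_vel": joint speeds; "joint_efforts": joint torques, N m; "position": TCP position; "orientation": TCP orientation; "force": force on the tool from outside, world axes, zero at the start; "wrist_torque": the same for the moment, N m; "gripper_width": finger opening in m.
Only numpy, scipy, OpenCV 4.12 (cv2) and the standard library are available. Lean on these libraries where they do the work, as an engineer would, in place of code of your own. Each camera call takes 0.05 s, during which the arm holds its last target.

### The job

The two-lane dispenser has a lever in front that springs back to the middle; pushing its knob to one side opens the lane on that side. Push the lever fully over towards the side where the wooden tray stands, hold it there until both tins of that lane have rolled into the tray, then let the lever spring back to the middle. Leave the other lane's tins where they are, do not touch any tin with the robot, and do not disturb the pot, jar, mill and mug standing around.

Things in the scene. Friction and masses are not known exactly. Their poses are not given: they have to be found in the camera images.
- dispenser: Fixed two-lane tin dispenser of pale wood and aluminium, 150 mm deep (x), 204 mm wide (y), up to 118 mm high, in the middle a post 148 mm high. Origin: centre of its underside on the worktop; x points from the mouths to the back, y to its left, z up. The open-topped lanes (centres y = +72 and -72 mm) slope down towards -x by 12 degrees.
- left_mouth (a point): Middle of the front edge of the left lane's floor, at x = -95, y = +72, z = 52 mm of the dispenser. Lane walls there end about 80 mm above the worktop.
- right_mouth (a point): Middle of the front edge of the right lane's floor, at x = -95, y = -72, z = 52 mm of the dispenser.
- gate (a joint): Position (m, positive to the dispenser's left) of the steel gate, a 176 mm wide plate just behind the mouths: 0 blocks both lanes. The lever moves it, the opposite way to the knob, by about 42 mm, so that it then sticks out beyond the other side of the dispenser.
- lever (a joint): Angle of the lever (rad): 0 in the middle, positive with the knob over to the dispenser's left (+y), which opens the left lane, negative to the right, which opens the right lane. Stops at +0.6 and -0.6; a lane is fully open from about 0.5. A spring returns it to 0 (about 4.5 N sideways at the knob when fully over).
- lever_knob (a point): Centre of the lever's black round knob, 26 mm across, from 20 mm below to 13 mm above this point, 210 mm above the worktop and 86 mm in front (-x) of the dispenser's origin when in the middle. Below it a 10 mm round stem, then a flat bar 14 mm wide. Fully over, it is 48 mm to the side and 15 mm lower. Nothing else is near at its height.
- lever_pivot (a point): Pivot of the lever, on the dispenser at x = -86, y = 0, z = 125 mm of its frame.
- tray: Loose open wooden tray 140 x 100 x 35 mm, walls and floor about 5 mm, long side along the dispenser's x; origin at the centre of its underside. It stands in front of the mouth of either the left or the right lane.
- tin_left_front: Plain steel tin, a cylinder 40 mm in diameter and 34 mm long, 50 g, lying on its side in the left lane (+y), the one against the gate; origin at its centre, y along its axis.
- tin_left_back: Plain steel tin, a cylinder 40 mm in diameter and 34 mm long, 50 g, lying on its side in the left lane (+y), the one behind the other tin; origin at its centre, y along its axis.
- tin_right_front: Plain steel tin, a cylinder 40 mm in diameter and 34 mm long, 50 g, lying on its side in the right lane (-y), the one against the gate; origin at its centre, y along its axis.
- tin_right_back: Plain steel tin, a cylinder 40 mm in diameter and 34 mm long, 50 g, lying on its side in the right lane (-y), the one behind the other tin; origin at its centre, y along its axis.
- mustard_pot: Bystander: small lidded pot, 55 mm across and 71 mm high, in front of the lane that has no tray; origin at the centre of its underside.
- honey_jar: Bystander: dark lidded jar, 70 mm across, 104 mm high, to the left of the dispenser; origin at the centre of its underside.
- pepper_mill: Bystander: wooden pepper mill, 58 mm across, 150 mm high, to the right of the dispenser; origin at the centre of its underside.
- mug: Bystander: mug, 92 mm across (127 mm with its handle), 95 mm high, at the far right; origin at its underside.

How it is judged:
On the way, in this order (a step that is already met when the one before it is completed fails the run):
1. the lever is pushed well over towards the tray's side (past 0.35 rad) (((y of tray in the frame of dispenser above 0 m and value of joint lever above 0.35 rad) or (y of tray in the frame of dispenser below 0 m and value of joint lever below -0.35 rad))), for 0.05 s.
2. both tins of that lane are in the tray while the lever is still held over (past 0.45 rad) (((x of tin_left_front in the frame of tray between -0.065 and 0.065 m and y of tin_left_front in the frame of tray between -0.045 and 0.045 m and z of tin_left_front in the frame of tray between 0 and 0.07 m and x of tin_left_back in the frame of tray between -0.065 and 0.065 m and y of tin_left_back in the frame of tray between -0.045 and 0.045 m and z of tin_left_back in the frame of tray between 0 and 0.07 m) or (x of tin_right_front in the frame of tray between -0.065 and 0.065 m and y of tin_right_front in the frame of tray between -0.045 and 0.045 m and z of tin_right_front in the frame of tray between 0 and 0.07 m and x of tin_right_back in the frame of tray between -0.065 and 0.065 m and y of tin_right_back in the frame of tray between -0.045 and 0.045 m and z of tin_right_back in the frame of tray between 0 and 0.07 m)) and ((y of tray in the frame of dispenser above 0 m and value of joint lever above 0.45 rad) or (y of tray in the frame of dispenser below 0 m and value of joint lever below -0.45 rad))), for 0.2 s.
At the end, for the whole second after the job is handed in: Both tins of the lane in front of which the tray stands lie at rest in the tray (centres inside its walls, less than 70 mm above its underside); the other two tins are at rest in their lane behind the gate; the lever is back within 0.1 rad of the middle (((x of tin_left_front in the frame of tray between -0.065 and 0.065 m and y of tin_left_front in the frame of tray between -0.045 and 0.045 m and z of tin_left_front in the frame of tray between 0 and 0.07 m and linear speed of each of tin_left_front, tin_left_back, tin_right_front, tin_right_back below 0.03 m/s and x of tin_left_back in the frame of tray between -0.065 and 0.065 m and y of tin_left_back in the frame of tray between -0.045 and 0.045 m and z of tin_left_back in the frame of tray between 0 and 0.07 m and x of each of tin_right_front, tin_right_back in the frame of dispenser above -0.075 m and z of each of tin_right_front, tin_right_back in the frame of dispenser above 0.06 m) or (x of tin_right_front in the frame of tray between -0.065 and 0.065 m and y of tin_right_front in the frame of tray between -0.045 and 0.045 m and z of tin_right_front in the frame of tray between 0 and 0.07 m and linear speed of each of tin_right_front, tin_right_back, tin_left_front, tin_left_back below 0.03 m/s and x of tin_right_back in the frame of tray between -0.065 and 0.065 m and y of tin_right_back in the frame of tray between -0.045 and 0.045 m and z of tin_right_back in the frame of tray between 0 and 0.07 m and x of each of tin_left_front, tin_left_back in the frame of dispenser above -0.075 m and z of each of tin_left_front, tin_left_back in the frame of dispenser above 0.06 m)) and value of joint lever between -0.1 and 0.1 rad); the robot touches nothing.
It fails at once if the robot touches a tin (contact force between any of the fingers, the arm and tin_left_front above 0.5 N or contact force between any of the fingers, the arm and tin_left_back above 0.5 N or contact force between any of the fingers, the arm and tin_right_front above 0.5 N or contact force between any of the fingers, the arm and tin_right_back above 0.5 N).
It fails at once if a bystander (pot, jar, mill, mug) is moved more than 30 mm (distance of any of mustard_pot, honey_jar, pepper_mill, mug from where it was at the start of the episode above 0.03 m).
It also fails if it takes over 34 s, if anything falls off the work surface, if the arm or the gripper's body presses on something with over 40 N, if the wrist force passes 120 N, or if a joint passes its speed limit or range.

## Working session

There is one attempt and no reset: what is moved stays moved. The work goes in short steps, Python scripts to look and compute and a tool call to move; the robot and the scene stay as the last step left them, time stands still between calls to the robot, and variables do not carry over. Pictures are saved under pics/ and viewed, and the job is handed in when it is done.

Besides the shell and the picture viewer there is one more tool, called after ">>>" as a command line: name --pt "numbers of a row" for each row, then --argument value for the rest. play_rows: Moves the arm, as the interface text tells. Its arguments: {"type":"object","properties":{"linear":{"type":"array"},"spin":{"type":"array"},"gripper":{"type":"number"},"newtons":{"type":"number"}},"required":["linear","spin"]}

```bash
mkdir -p pics
python3 - <<'E'
from plant import *
import cv2,numpy as np
for n in("scene","top"):
    im=read_camera(n);cv2.imwrite(f"pics/{n}0.png",im[:,:,::-1]);print(n,camera_model(n))
s=get_state();print(s['clock'],s['position'],s['orientation'],s['gripper_width'])
E
```

```text
scene {'fx': 380.4105221950446, 'fy': 380.4105221950446, 'cx': 277.1624289015131, 'cy': 212.6361801338365, 'rvec': array([ 0.84087407, -2.59196489,  1.06134546]), 'tvec': array([0.44658695, 0.34410113, 1.16987313])}
top {'fx': 387.36768922467604, 'fy': 387.36768922467604, 'cx': 284.24007092004615, 'cy': 206.49475373185822, 'rvec': array([ 2.10142177, -2.15663988,  0.14842783]), 'tvec': array([-0.00461246,  0.58596088,  1.10842318])}
0.1 [ 0.15614597 -0.47467751  0.23087599] [[ 9.49930824e-01  3.12460148e-01 -2.94031848e-04]
 [ 3.12460286e-01 -9.49930364e-01  9.34930261e-04]
 [ 1.28186677e-05 -9.79992348e-04 -9.99999520e-01]] 0.08567130831956758
```

View pics/scene0.png

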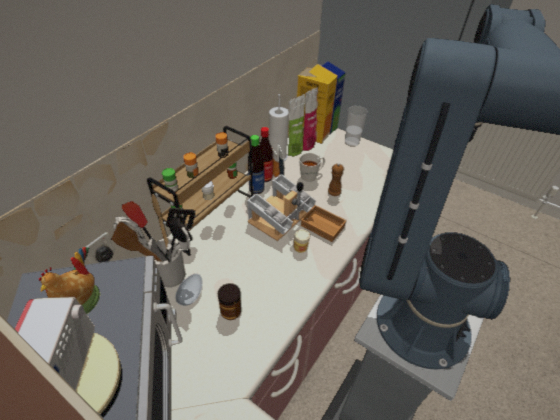

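View pics/top0.png

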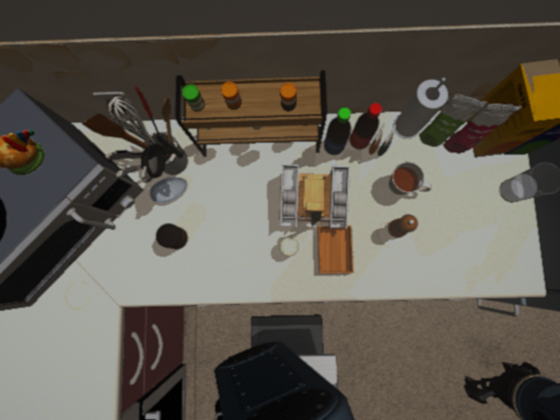

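The top view shows the dispenser at about (315,195). The tray at (336,250) stands in front of its right lane and the pot at (289,246) in front of the left lane. I'll zoom in on the knob next.

```bash
cat > h.py <<'E'
import cv2,numpy as np
from plant import *
def cam(n):
    c=camera_model(n);R=cv2.Rodrigues(c['rvec'])[0];K=np.array([[c['fx'],0,c['cx']],[0,c['fy'],c['cy']],[0,0,1]]);return K,R,c['tvec']
def ray(n,p):
    K,R,t=cam(n);d=R.T@np.linalg.inv(K)@[p[0],p[1],1];return -R.T@t,d/np.linalg.norm(d)
def onz(n,p,z):
    o,d=ray(n,p);return o+d*(z-o[2])/d[2]
def two(a,b):
    o1,d1=ray('scene',a);o2,d2=ray('top',b)
    s=np.linalg.lstsq(np.c_[d1,-d2],o2-o1,rcond=None)[0];q1=o1+d1*s[0];q2=o2+d2*s[1];return (q1+q2)/2,np.linalg.norm(q1-q2)
def proj(n,P):
    K,R,t=cam(n);return cv2.projectPoints(np.float64(P).reshape(-1,1,3),cv2.Rodrigues(R)[0],t,K,None)[0].reshape(-1,2)
E
python3 - <<'E'
import cv2
a=cv2.imread('pics/scene0.png')[165:265,235:355];b=cv2.imread('pics/top0.png')[155:285,265:365]
cv2.imwrite('pics/zs.png',cv2.resize(a,None,fx=6,fy=6,interpolation=cv2.INTER_CUBIC))
cv2.imwrite('pics/zt.png',cv2.resize(b,None,fx=4.5,fy=4.5,interpolation=cv2.INTER_CUBIC))
E
```

```text
(no output)
```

View pics/zs.png

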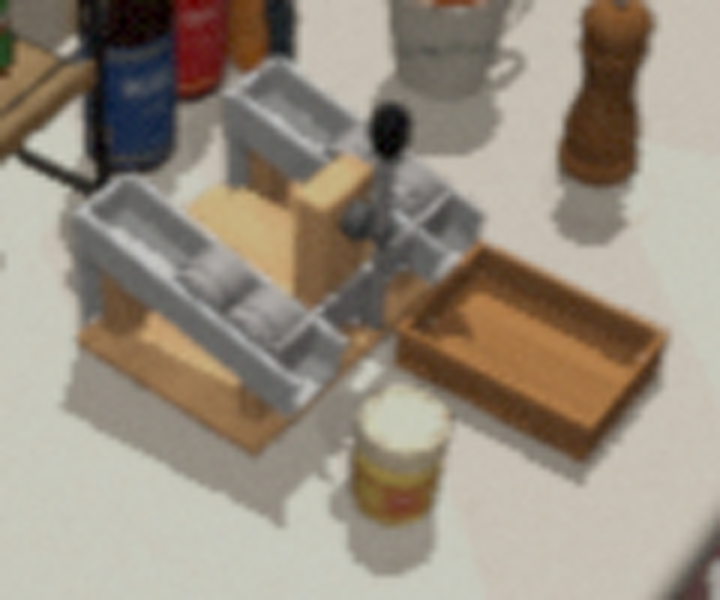

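View pics/zt.png

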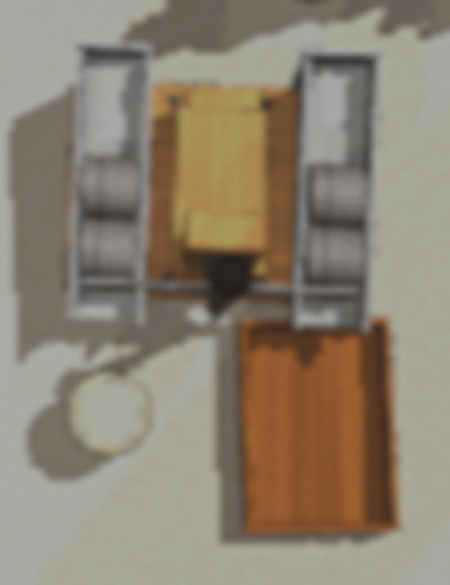

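Run:
```python
from h import *
def dark(n,x0,x1,y0,y1,th):
    g=cv2.imread(f'pics/{n}0.png').max(axis=2)[y0:y1,x0:x1]
    k,l,s,c=cv2.connectedComponentsWithStats((g<th).astype(np.uint8))
    for i in range(1,k):
        if s[i,4]>8: print(n,th,s[i,:5]+[x0,y0,0,0,0],c[i]+[x0,y0])
for th in(40,55,70): dark('scene',290,312,178,205,th);dark('top',303,330,205,228,th)
P,e=two((300,186.7),(316.1,214.5));print('knob',P*1e3,e*1e3)
print('knob@.22',onz('top',(316.1,214.5),.21),onz('scene',(300,186.7),.21))
# dispenser lane edge corners top (front corners z~.08), back
f=lambda u,v:(265+u/4.5,155+v/4.5)
for nm,q,z in (('fl',(68,320),.08),('fr',(370,328),.08),('bl',(80,48),.118),('br',(378,55),.118),
  ('trayfl',(238,320),.035),('trayfr',(387,320),.035),('traynl',(245,530),.035),('traynr',(397,528),.035),('pot',(112,412),.071)): print(nm,onz('top',f(*q),z).round(4))
print('mill',onz('top',(405,223),.15),'mug',onz('top',(405,180),.095))
g=lambda u,v:(235+u/6,165+v/6)
for nm,a in (('sc tray near-l',(583,440)),('far-l',(400,325)),('far-r',(487,245)),('near-r',(665,338))): print(nm,onz('scene',g(*a),.035).round(4))
print('disp post top',two(g(345,175),f(225,230)))
```

```text
scene 40 [297 183   6   8  33] [299.45454545 186.54545455]
top 40 [312 212   8   9  43] [315.3255814  215.88372093]
scene 55 [297 183   6   9  43] [299.46511628 186.62790698]
top 55 [310 212  11  12  92] [315.         216.40217391]
scene 70 [297 182   6  10  47] [299.42553191 186.63829787]
scene 70 [292 200   8   5  21] [295.23809524 202.85714286]
top 70 [306 211  16  14 127] [314.33070866 216.27559055]
knob [ 534.86089116 -104.27376035  207.86207683] 4.272293770749876
knob@.22 [ 0.53651799 -0.10324215  0.21      ] [ 0.53161283 -0.10290622  0.21      ]
fl [ 0.5236 -0.0072  0.08  ]
fr [ 0.5134 -0.1989  0.08  ]
bl [ 0.6918 -0.0198  0.118 ]
br [ 0.6816 -0.2071  0.118 ]
trayfl [ 0.5255 -0.1185  0.035 ]
trayfr [ 0.5229 -0.2169  0.035 ]
traynl [ 0.3883 -0.1178  0.035 ]
traynr [ 0.3872 -0.2164  0.035 ]
pot [ 0.4649 -0.0336  0.071 ]
mill [ 0.51536656 -0.3435382   0.15      ] mug [ 0.64516623 -0.36868414  0.095     ]
sc tray near-l [ 0.3864 -0.1098  0.035 ]
far-l [ 0.5258 -0.1241  0.035 ]
far-r [ 0.5192 -0.2172  0.035 ]
near-r [ 0.3868 -0.2128  0.035 ]
disp post top (array([ 0.56439471, -0.10570325,  0.15595021]), np.float64(0.005266364256564759))
```

Both views put the knob at about (0.534, -0.103, 0.209), which agrees with the stated 210 mm height. The tray is on the right (-y), so I push towards -y with closed fingers coming in on the knob's +y side. I start by going up and over.

>>> play_rows --pt "0 0 25" --pt "20 25 25" --pt "33 38 0" --pt "33 38 0" --pt "33 38 0" --spin '[0, -0.1, -0.1, -0.1, -0.06]' --gripper 0

```text
clock: 0.6
position: [0.2738, -0.3346, 0.2802]
orientation: [[0.998, -0.063, 0.0], [-0.063, -0.998, 0.005], [0.0, -0.005, -1.0]]
force: [1.0, 0.2, 0.6]
gripper_width: 0.0124
```

>>> play_rows --pt "33 38 0" --pt "33 38 0" --pt "33 38 0" --pt "33 38 0" --pt "33 38 0" --spin '[0, 0, 0, 0, 0]'

```text
clock: 1.1
position: [0.4358, -0.1435, 0.2799]
orientation: [[0.998, -0.067, 0.0], [-0.067, -0.998, 0.005], [-0.0, -0.005, -1.0]]
force: [1.4, -2.1, 1.0]
gripper_width: 0.0
```

>>> play_rows --pt "30 36 0" --pt "30 36 0" --pt "30 34 0" --pt "8 4 0" --pt "0 0 0" --spin '[0, 0, 0, 0, 0]'

```text
clock: 1.6
position: [0.5386, -0.0255, 0.2776]
orientation: [[0.999, -0.05, -0.003], [-0.05, -0.999, 0.008], [-0.003, -0.008, -1.0]]
force: [-1.0, 0.3, 0.2]
gripper_width: 0.0001
```

>>> play_rows --pt "-2 0 -30" --pt "-2 0 -30" --pt "0 0 -25" --pt "0 0 0" --pt "0 0 0" --spin '[0, 0, 0, 0, 0]'

```text
clock: 2.1
position: [0.5314, -0.0295, 0.1911]
orientation: [[0.998, -0.058, -0.002], [-0.058, -0.998, 0.007], [-0.003, -0.007, -1.0]]
force: [0.7, 0.0, 0.9]
gripper_width: 0.0001
```

Run:
```python
from h import *
for n,(x,y) in(("scene",(250,160)),("top",(265,170))):
    im=read_camera(n)[:,:,::-1].copy();p=proj(n,get_state()['position'])[0];print(n,p)
    cv2.imwrite(f"pics/{n}1.png",cv2.resize(im[y:y+90,x:x+100],None,fx=5,fy=5,interpolation=cv2.INTER_CUBIC))
s=get_state();print(s['position'],s['force'])
```

```text
scene [287.5895115  202.85874459]
top [287.17743504 218.00053049]
[ 0.53196043 -0.02932119  0.19144303] [ 0.7784572  -0.0106382   0.28719742]
```

View pics/scene1.png

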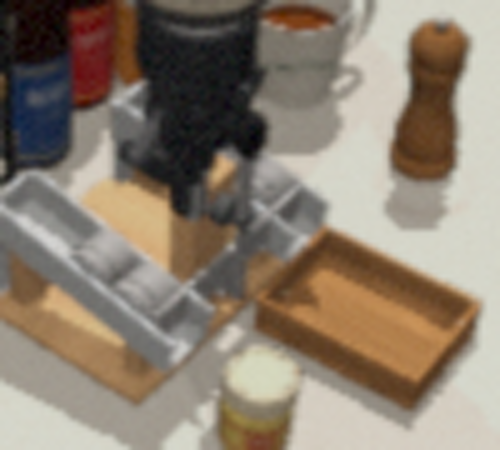

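View pics/top1.png

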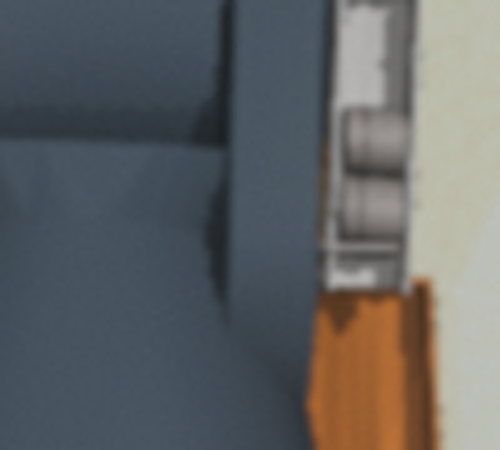

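The scene view has the closed fingertips at (287,203), left of the knob at (300,186), at the right height. I push towards -y.

>>> play_rows --pt "0 -20 0" --pt "0 -15 0" --pt "0 -10 0" --pt "0 -10 0" --pt "0 -8 0" --spin '[0, 0, 0, 0, 0]'

```text
clock: 2.7
position: [0.5337, -0.0952, 0.196]
orientation: [[0.998, -0.058, 0.005], [-0.058, -0.998, 0.007], [0.004, -0.008, -1.0]]
force: [-1.0, 2.5, -1.0]
gripper_width: 0.0001
```

>>> play_rows --pt "0 -8 0" --pt "0 -8 0" --pt "0 -6 0" --pt "0 0 0" --spin '[0, 0, 0, 0]'

```text
clock: 3.1
position: [0.5336, -0.119, 0.1957]
orientation: [[0.998, -0.058, 0.004], [-0.058, -0.998, 0.009], [0.003, -0.009, -1.0]]
force: [-0.3, 3.0, 1.7]
gripper_width: 0.0003
```

>>> play_rows --pt "0 -4 -6" --pt "0 -4 -3" --pt "0 0 0" --spin '[0, 0, 0]'

```text
clock: 3.4
position: [0.5344, -0.1259, 0.1874]
orientation: [[0.998, -0.057, 0.007], [-0.057, -0.998, 0.012], [0.006, -0.012, -1.0]]
force: [-3.3, 10.1, 11.2]
gripper_width: -0.0001
```

Run:
```python
from h import *
for n,(x,y) in(("scene",(250,160)),("top",(265,170))):
    im=read_camera(n)[:,:,::-1].copy()
    cv2.imwrite(f"pics/{n}2.png",cv2.resize(im[y:y+90,x:x+100],None,fx=5,fy=5,interpolation=cv2.INTER_CUBIC))
s=get_state();print(s['position'],s['force'])
```

```text
[ 0.53438084 -0.12594905  0.18740975] [-2.2305058  11.09421715 10.91675682]
```

View pics/scene2.png

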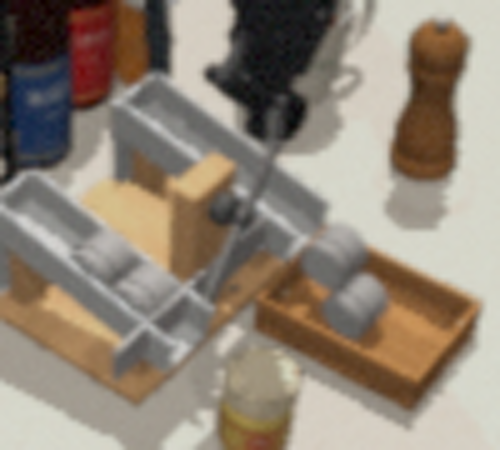

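View pics/top2.png

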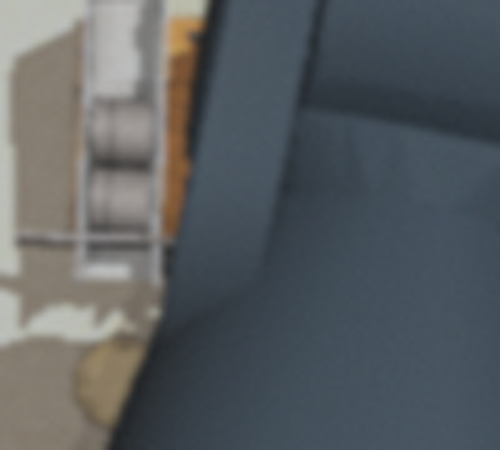

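The lever is against its right stop (force about 11 N) and both right tins are rolling into the tray, at zoomed scene (335,258) and (355,305). I hold here.

>>> play_rows --pt "0 0 0" --pt "0 0 0" --pt "0 0 0" --pt "0 0 0" --pt "0 0 0" --spin '[0, 0, 0, 0, 0]'

```text
clock: 4.0
position: [0.5344, -0.1254, 0.1874]
orientation: [[0.998, -0.055, 0.008], [-0.055, -0.998, 0.012], [0.007, -0.012, -1.0]]
force: [-1.8, 3.7, 5.2]
gripper_width: 0.0
```

>>> play_rows --pt "0 0 0" --pt "0 0 0" --pt "0 0 0" --pt "0 0 0" --pt "0 0 0" --spin '[0, 0, 0, 0, 0]'

```text
clock: 4.5
position: [0.5345, -0.1254, 0.1873]
orientation: [[0.998, -0.055, 0.008], [-0.055, -0.998, 0.012], [0.007, -0.012, -1.0]]
force: [-1.3, 3.3, 5.8]
gripper_width: 0.0001
```

Run:
```python
from h import *
for n,(x,y) in(("scene",(250,160)),):
    im=read_camera(n)[:,:,::-1].copy()
    cv2.imwrite(f"pics/{n}3.png",cv2.resize(im[y:y+90,x:x+100],None,fx=5,fy=5,interpolation=cv2.INTER_CUBIC))
s=get_state();print(s['clock'],s['position'],s['force'])
```

```text
4.55 [ 0.53453673 -0.12537145  0.18734014] [-1.46186164  3.03483787  5.70920504]
```

View pics/scene3.png

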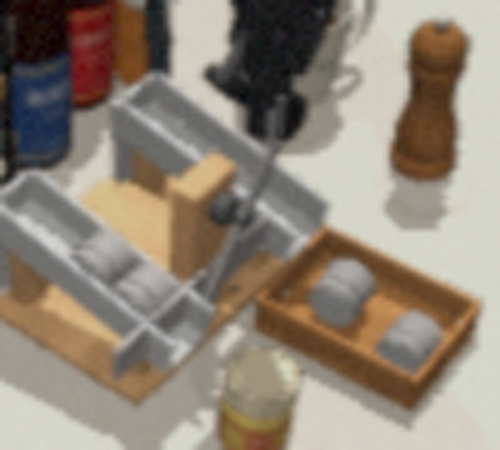

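Both tins now lie in the tray at zoomed scene (342,292) and (410,338). Before releasing I check the lever angle.

Run:
```python
from h import *
K0=np.array([.534,-.103,.209]);yw=-.05;yd=np.array([-np.sin(yw),np.cos(yw),0])
for a in (0,.35,.45,.5,.6):
    z=np.array([0,0,.125]);L=.085
    for r in (.045,.06,L):
        P=np.array([K0[0],K0[1],.125])-yd*r*np.sin(a)+np.array([0,0,r*np.cos(a)])
        print(a,r,((proj('scene',P)[0]-[250,160])*5).round(0),P.round(3))
print(((proj('scene',[K0[0],K0[1],.125])[0]-[250,160])*5).round(0))
im=cv2.imread('pics/scene3.png')[60:360,100:340]
cv2.imwrite('pics/z3.png',cv2.resize(im,None,fx=2.4,fy=2))
s=read_camera('scene');E=0
```

```text
0 0.045 [244. 175.] [ 0.534 -0.103  0.17 ]
0 0.06 [245. 159.] [ 0.534 -0.103  0.185]
0 0.085 [247. 132.] [ 0.534 -0.103  0.21 ]
0.35 0.045 [257. 166.] [ 0.533 -0.118  0.167]
0.35 0.06 [262. 148.] [ 0.533 -0.124  0.181]
0.35 0.085 [272. 116.] [ 0.533 -0.132  0.205]
0.45 0.045 [260. 165.] [ 0.533 -0.123  0.166]
0.45 0.06 [267. 146.] [ 0.533 -0.129  0.179]
0.45 0.085 [278. 114.] [ 0.532 -0.14   0.202]
0.5 0.045 [262. 165.] [ 0.533 -0.125  0.164]
0.5 0.06 [269. 145.] [ 0.533 -0.132  0.178]
0.5 0.085 [281. 113.] [ 0.532 -0.144  0.2  ]
0.6 0.045 [265. 164.] [ 0.533 -0.128  0.162]
0.6 0.06 [273. 145.] [ 0.532 -0.137  0.175]
0.6 0.085 [286. 112.] [ 0.532 -0.151  0.195]
[240. 221.]
```

View pics/z3.png

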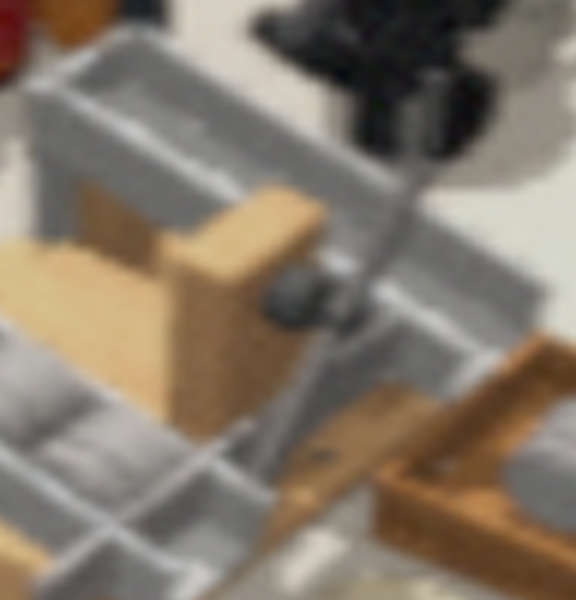

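The stem and knob pixels match about 0.6 rad, so the lever is at its stop, and it was held there for over a second. I guide it back slowly.

>>> play_rows --pt "0 10 0" --pt "0 10 0" --pt "0 10 0" --pt "0 10 0" --pt "0 10 0" --spin '[0, 0, 0, 0, 0]'

```text
clock: 5.1
position: [0.5343, -0.0724, 0.1865]
orientation: [[0.998, -0.056, 0.007], [-0.056, -0.998, 0.011], [0.006, -0.011, -1.0]]
force: [-0.5, -0.6, -0.1]
gripper_width: 0.0003
```

>>> play_rows --pt "0 10 0" --pt "0 12 0" --pt "0 15 0" --pt "0 15 0" --pt "0 0 0" --spin '[0, 0, 0, 0, 0]'

```text
clock: 5.6
position: [0.5336, -0.0194, 0.1863]
orientation: [[0.999, -0.045, 0.006], [-0.045, -0.999, 0.015], [0.006, -0.016, -1.0]]
force: [0.2, -0.1, 0.2]
gripper_width: -0.0003
```

>>> play_rows --pt "0 0 30" --pt "0 0 30" --pt "0 0 30" --pt "0 0 20" --pt "0 0 0" --spin '[0, 0, 0, 0, 0]'

```text
clock: 6.1
position: [0.5321, -0.0196, 0.2996]
orientation: [[0.999, -0.046, 0.004], [-0.046, -0.999, 0.015], [0.004, -0.015, -1.0]]
force: [0.5, -0.7, 0.3]
gripper_width: -0.0001
```

>>> play_rows --pt "-30 30 0" --pt "-30 30 0" --pt "-30 30 0" --pt "-30 30 0" --pt "0 0 0" --spin '[0, 0, 0, 0, 0]'

```text
clock: 6.6
position: [0.4083, 0.037, 0.2955]
orientation: [[0.999, 0.036, -0.003], [0.036, -0.997, 0.07], [0.0, -0.07, -0.998]]
force: [1.1, -0.8, 0.7]
gripper_width: 0.0003
```

Run:
```python
from h import *
for n in("scene","top"):
    im=read_camera(n)[:,:,::-1].copy();cv2.imwrite(f"pics/{n}4f.png",im)
    x,y=(235,150) if n=="scene" else (265,150)
    cv2.imwrite(f"pics/{n}4.png",cv2.resize(im[y:y+120,x:x+120],None,fx=4.5,fy=4.5,interpolation=cv2.INTER_CUBIC))
s=get_state();print(s['clock'],s['position'],s['force'])
```

```text
6.7 [0.41062632 0.03629748 0.29530706] [ 0.2288254   0.48583677 -0.88606194]
```

View pics/scene4.png

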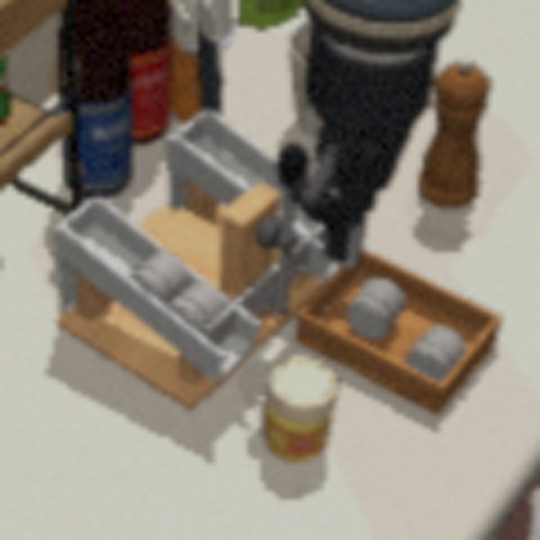

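View pics/top4f.png

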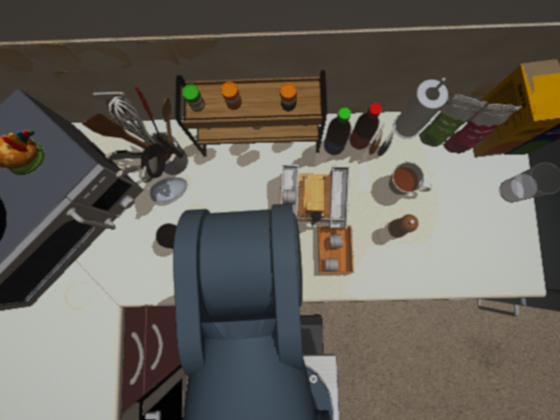

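Run:
```python
from h import *
im=cv2.imread('pics/top4f.png')
hs=cv2.cvtColor(im,cv2.COLOR_BGR2HSV)[222:276,318:354]
m=((hs[:,:,1]<60)&(hs[:,:,2]>60)).astype(np.uint8)
k,l,s,c=cv2.connectedComponentsWithStats(m)
for i in range(1,k):
    if s[i,4]>20: print(s[i],c[i]+[318,222],onz('top',c[i]+[318,222],.03).round(4))
a,b=(cv2.imread(f'pics/top{q}.png') for q in('0','4f'))
for nm,(x,y) in dict(mill=(390,210),mug=(388,160)).items():
    print(nm,cv2.absdiff(a[y:y+35,x:x+40],b[y:y+35,x:x+40]).mean())
sc=lambda u,v:(235+u/4.5,150+v/4.5)
print('tins scene',onz('scene',sc(377,308),.03),onz('scene',sc(436,350),.03))
a,b=(cv2.imread(f'pics/scene{q}.png') for q in('0','4f'))
for nm,(x,y,w,h) in dict(pot=(290,226,24,30),jar=(212,278,36,46)).items(): print(nm,cv2.absdiff(a[y:y+h,x:x+w],b[y:y+h,x:x+w]).mean())
```

```text
[  0   0  36  33 197] [340.34517766 226.8071066 ] [ 0.5222 -0.1858  0.03  ]
[ 11  13  13  13 145] [335.27586207 240.88965517] [ 0.4805 -0.1688  0.03  ]
[  7  37  13  12 146] [330.67808219 264.39726027] [ 0.4118 -0.1521  0.03  ]
[ 0 50 36  4 75] [336.56 274.4 ] [ 0.3823 -0.1681  0.03  ]
mill 14.719285714285714
mug 12.753571428571428
tins scene [ 0.47812519 -0.16972639  0.03      ] [ 0.41444101 -0.15783986  0.03      ]
pot 1.8976851851851853
jar 2.3592995169082127
```

Both tins measure inside the tray: (0.480,-0.169) and (0.412,-0.152), with the tray's centre at about (0.456,-0.167). The image difference at the mill and mug is high, so I look at that.

Run:
```python
from h import *
a,b=(cv2.imread(f'pics/top{q}.png') for q in('0','4f'))
cv2.imwrite('pics/cmp.png',cv2.resize(np.hstack([q[150:250,380:450] for q in(a,b)]),None,fx=5,fy=5))
for y,x,h,w in((155,385,50,50),(208,388,35,35)):
    print(cv2.phaseCorrelate(*[np.float64(cv2.cvtColor(q[y:y+h,x:x+w],6)) for q in(a,b)]))
print(a[270:280,480:490].mean(),b[270:280,480:490].mean())
```

```text
((-0.08513348625997352, 0.027398594807127807), 0.9829609608023702)
((0.3937707051328836, -0.06734092606982145), 1.020763844882172)
161.32666666666665 183.81
```

View pics/cmp.png

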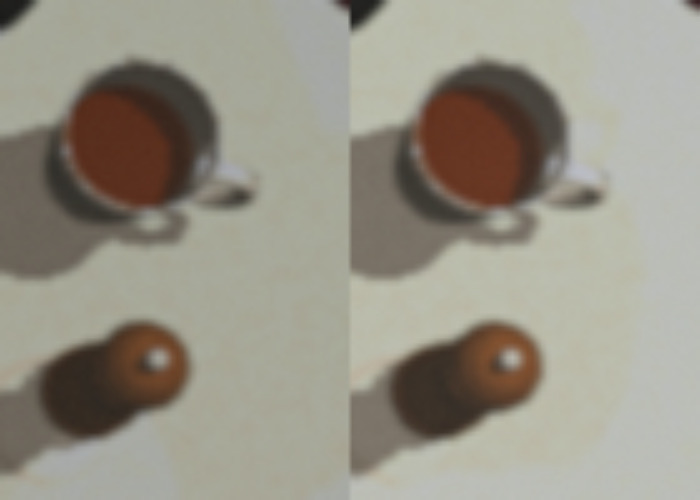

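The difference is only lighting: the mug and mill have moved less than 0.5 px. I hand in.

```bash
python3 -c "
from plant import *
print(get_state()['force'],abs(get_state()['joint_vel']).max());print(sign_off())"
```

```text
[ 0.2288254   0.48583677 -0.88606194] 0.03233601941009534
the job is handed in; nothing more can be done
None
```

The task looks done and is handed in; no verdict was reported. The tray stood at the right lane, so I pushed the lever knob to the right with closed fingers until it met its stop. I held it there for over a second, until both right tins were in the tray, then let it spring back and moved the arm clear, at about 6.7 s of the 34 s allowed.

**Last checks:**
- **Tins in the tray:** they are at about (0.480, -0.169) and (0.412, -0.152), inside the tray walls in both views. I assumed a tin height of 30 mm rather than measuring it, and did not measure their speed. They had not visibly moved between the last two pictures.
- **Left lane:** both left tins are still behind the gate in the last scene picture.
- **Lever:** the knob is back within about 1 px of where it started.
- **Bystanders:** the mug and mill shifted less than 0.5 px in the top view. The pot and jar look unchanged in the scene view.
- **Robot:** the tool force at hand-in was about 1 N, which is the sensor's noise level, and the arm was touching nothing.

**Disagreements:**
- **Knob position:** the two camera rays to the knob missed each other by about 4 mm. The height still came out at 208 mm against the stated 210 mm.
- **Lighting:** the image difference at the mill and mug was high at first. This was a lighting change.

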